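Tumble the orange heat-spreader plate pad side up

TASK

Take the orange plate and carry it, orange face up, over the yellow lip of the flipping stand's ramp, most of it out over the tray and its rear end over the ramp. Let it drop level from about 6 cm above the lip so that the lip trips it and it turns over by itself, to end lying flat in the stand's tray with its white pad side up. Do not turn it over in the gripper, and leave the grey plate where it lies.

Things in the scene. Friction and masses are not known exactly. Their poses are not given: they have to be found in the camera images.
- plate_orange_center (a point): Centre of the loose rigid plate to turn over: 90 x 44 x 8 mm, 60 to 115 g, orange painted face up with four small dark screw holes, white pad face below, lying flat on the blue mat (centre 4 mm above the bench). x runs along the 90 mm length, y along the 44 mm width, z out of the orange face (up at the start). Grasp across the 44 mm width, mid-length; the way round end for end does not matter.
- lip (a point): Middle of the top of the ramp's yellow rounded lip (radius 3 mm, 110 mm long along y), 160 mm above the bench. z is up; x is level and points away from the ramp, over the tray. The ramp falls away behind at 30 degrees. A plate let go level, its length along x, its centre 26 mm (14 to 36) ahead of the lip and 60 mm (40 to 80) above it, is tripped and turns half over into the tray.
- plate_grey_center (a point): Centre of a loose plate of the same size and axes, grey painted face up. Leave it alone.
- stand: The fixed flipping stand, origin on the bench straight below the lip point, axes as the lip's: an aluminium ramp 110 mm wide and 87 mm long (level) on posts, over and behind a grey open tray with a black rubber floor at z = 10 mm, open beneath the lip. Inside, the tray spans x = -74 to +164 mm, y = -69 to +69 mm; its walls rise to z = 56 mm.

How it is judged:
On the way:
1. the orange plate is over the lip, above it and orange face up (z of plate_orange_center in the frame of lip above 0.02 m and horizontal distance between plate_orange_center and lip below 0.06 m and angle between plate_orange_center's own z axis and vertical below 0.6 rad), for 0.1 s.
At the end, for the whole second after the job is handed in: The orange plate lies at rest on the floor of the stand's tray, white pad side up, flat to within about 10 degrees; the grey plate is within 30 mm of where it began (angle between plate_orange_center's own z axis and vertical above 2.96 rad and x of plate_orange_center in the frame of lip between -0.074 and 0.164 m and y of plate_orange_center in the frame of lip between -0.069 and 0.069 m and z of plate_orange_center in the frame of lip below -0.135 m and linear speed of plate_orange below 0.02 m/s and distance of plate_grey_center from where it was at the start of the episode below 0.03 m); the robot touches nothing.
It fails at once if the orange plate is turned over in the gripper (held by the fingers at more than 63 degrees from level) (contact force between the fingers and plate_orange above 1 N and angle between plate_orange_center's own z axis and vertical above 1.1 rad).
It fails at once if the grey plate is moved by more than 30 mm (distance of plate_grey_center from where it was at the start of the episode above 0.03 m).
It also fails if it takes over 29 s, if anything falls off the work surface, if the arm or the gripper's body presses on something with over 40 N, if the wrist force passes 120 N, or if a joint passes its speed limit or range.

ROBOT

A 6-joint arm with a two-finger parallel gripper is mounted at the origin on the work surface. World frame = base frame: x ahead of the robot, y to its left, z up, the work surface at z = 0. Lengths are in m, angles in rad, forces in N, time in s.
With the tool pointing down it reaches from about 0.375 to 0.9 m from the base axis. Payload 3.1 kg.
Tool frame: the origin (TCP) lies on the centre line of the jaws, within the pads' length; the fingertips stand 8 mm ahead of it and the grasp point (between the pads) lies 11 mm behind it (robot.tip_extent is the distance from the TCP to the fingertips, in m); y points along the fingers, z is the direction in which the jaws open and shut, and the axes are right-handed (so a half turn about y gives the same grasp; the last joint's range is limited). The gripper opens to 87 mm and grips with 3 to 60 N. Pads are 19 mm wide; open, the fingers measure 117 mm over their backs; the gripper's body (75 mm by 190 mm) begins 51 mm behind the grasp point.
Start: joints at [-1.365, 0.527, 1.433, -0, 1.181, -0.178], TCP at [0.235, -0.579, 0.204] pointing down, gripper open.
Joint ranges: [-3.08, 3.08], [-0.75, 2.2], [0.22, 2.44], [-1.43, 4.57], [0, 2.65], [-2.85, 2.85]. Speed limits (rad/s): [2.79, 2.79, 3.14, 3.14, 3.14, 3.14].

INTERFACE

Orientations are given as a unit quaternion [x, y, z, w].
In Python, from rig import robot gives the robot as it stands.
- The arm moves only by the shell command python3 -m crank 'ROWS' [FORCE]. ROWS is JSON, a list that holds one entry, the list of rows, each a list of 7 numbers: the turn, a rotation vector about the tool's x, y, z in degrees, then the shift along the tool's x, y, z in m, then the opening in per cent of the stroke, from 0 (shut) to 100 (fully open). In form: [[[ax, ay, az, dx, dy, dz, gripper], ...]]. A call has exactly 5 rows; each row shifts and turns the commanded pose from where the row before left it, along the tool's axes as they then stand; what a row does not reach is not made up. A row lasts 1/8 s, in which the tool goes at most 62.5 mm and 10.7 degrees, less where a joint would pass 70% of its speed; a pose out of reach is approached as far as the arm can. A call with a gripper value outside its range is refused whole. The fingers move at their own pace and stop on an object; FORCE is the grip in N (left out, the last holds). Time passes only in rows, so rows that do not move let the fingers close, or fill a call up. It gives the time, the measured TCP pose, the force and the opening at its end, in the units of the state.
- robot.get_obs(): the state, without advancing time (a new reading comes with each control period).
- robot.camera(name): name is "scene" or "top" or "wrist"; returns a dict with "img" (480x640x3 uint8, red, green, blue), "K" (3x3 intrinsics, pixels), "R" (3x3) and "t" (3): a world point X has camera coordinates R X + t; the wrist camera has in their place "T_tool_cam" (4x4, takes a point from camera to tool coordinates, whose origin is the TCP and whose axes are the tool frame's). Camera axes: x right, y down, z forward; pixel columns grow to the right and rows downward; lengths in m; the calibration is good to about 2 mm. A picture is of the moment at which its call begins: read the wrist's pose just before it. There is no depth.
- robot.hand_in(): hands the job in, once; it reports no verdict.
Trained networks look in a picture, given as the dict that the camera call returned (one of the last four; its "shot" number tells which), for a name from the list of things; names that differ only in an ending like _2 or _b are one class to them, and where a whole thing is asked for, a point or a joint stands for the part that bears it (a point fixed in the world has none). Each returns a list of dicts, best first, with "conf" (0 to 1); they miss things now and then, are a little off and sometimes report something else, mostly with a low value. They report only what shows in the picture. A call takes as long as a camera call.
- robot.spot_in(picture, thing): "at" ([row, column] in pixels, amid what is visible of it).
The state is a dict: "time": time; "q": joint angles; "joint_velocities": joint speeds; "joint_torque": joint torques, N m; "position": TCP position; "tool_rot": TCP orientation; "ft_force": force on the tool from outside, world axes, zero at the start; "moment": the same for the moment, N m; "grip_width": finger opening in m.
Only numpy, scipy, OpenCV 4.12 (cv2) and the standard library are available. Lean on these libraries where they do the work, as an engineer would, in place of code of your own. Each camera call takes 0.05 s, during which the arm holds its last target.

## Working session

There is one attempt and no reset: what is moved stays moved. The work goes in short steps, Python scripts to look and compute and a shell command to move; the robot and the scene stay as the last step left them, time stands still between calls to the robot, and variables do not carry over. Pictures are saved under pics/ and viewed, and the job is handed in when it is done.

```bash
ls; mkdir -p pics; python3 - <<'E'
from rig import robot
import cv2,json
import numpy as np
o=robot.get_obs(); print({k:np.round(v,4).tolist() for k,v in o.items()})
for n in ["scene","top"]:
    p=robot.camera(n); cv2.imwrite(f"pics/{n}0.png",p["img"][:,:,::-1])
    print(n,p["K"].tolist(),np.round(p["R"],4).tolist(),np.round(p["t"],4).tolist())
    for th in ["plate_orange_center","lip","plate_grey_center","stand"]:
        print(th,robot.spot_in(p,th))
E
```

```text
pics
{'time': 0.0, 'q': [-1.3645, 0.5285, 1.4339, 0.0, 1.1814, -0.1785], 'joint_velocities': [-0.0005, 0.0018, -0.003, -0.0009, 0.0001, 0.0004], 'joint_torque': [-0.0004, -44.0047, -17.6592, 0.0633, 0.0583, -0.0002], 'position': [0.2345, -0.5785, 0.2028], 'tool_rot': [-0.1352, 0.6948, -0.6933, 0.1352], 'ft_force': [1.0976, -0.1459, -0.0856], 'moment': [0.0144, -0.0328, -0.021], 'grip_width': 0.0872}
scene [[463.58011899246645, 0.0, 317.6930462857681], [0.0, 463.58011899246645, 242.37517464353064], [0.0, 0.0, 1.0]] [[-0.0693, 0.9974, -0.0184], [0.8095, 0.0455, -0.5854], [-0.5831, -0.0555, -0.8105]] [0.0758, -0.3712, 1.1741]
plate_orange_center [{'at': [286.4, 290.6], 'conf': 0.63}]
lip [{'at': [270.3, 466.1], 'conf': 0.55}]
plate_grey_center [{'at': [315.8, 199.1], 'conf': 0.85}]
stand [{'at': [271.0, 465.9], 'conf': 0.61}]
top [[452.7724391459846, 0.0, 323.1258154109388], [0.0, 452.7724391459846, 231.10366159940378], [0.0, 0.0, 1.0]] [[0.0423, -0.9991, 0.0002], [-0.973, -0.0412, -0.2271], [0.2269, 0.0094, -0.9739]] [-0.056, 0.5615, 0.6936]
plate_orange_center [{'at': [241.5, 357.8], 'conf': 0.57}]
lip [{'at': [246.2, 169.2], 'conf': 0.7}]
plate_grey_center [{'at': [206.8, 440.6], 'conf': 0.65}]
stand [{'at': [245.1, 170.1], 'conf': 0.92}]
```

View pics/scene0.png

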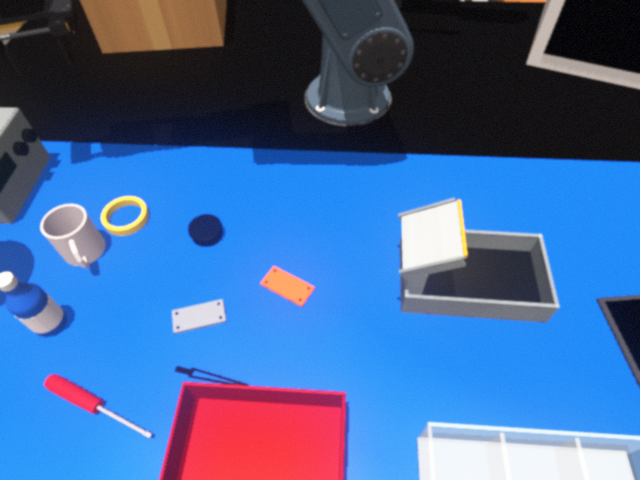

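View pics/top0.png

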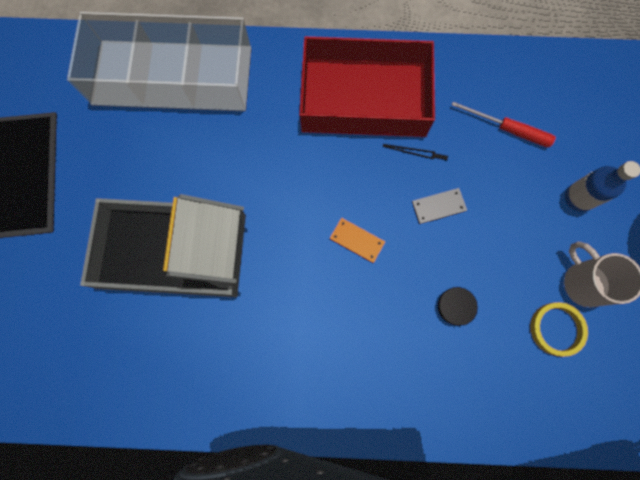

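The scene view shows the orange plate at about (row 286, col 288), the grey plate at (316, 199) and the yellow lip at col 463, rows 200–262. In the top view the orange plate is at (240, 357), and the lip runs from (198, 174) to (271, 167).

Next I'll segment the plate and the lip by colour.

```bash
cat > h.py <<'E'
import numpy as np,cv2
def ray(p,u,v,z):
    K,R,t=map(np.array,(p["K"],p["R"],p["t"]))
    d=R.T@np.linalg.solve(K,[u,v,1.]); c=-R.T@t
    return c+d*(z-c[2])/d[2]
def mask(img,kind,roi):
    h=cv2.cvtColor(img,cv2.COLOR_RGB2HSV)
    lo,hi={"orange":((3,140,120),(18,255,255)),"yellow":((18,120,100),(34,255,255))}[kind]
    m=cv2.inRange(h,lo,hi); k=np.zeros_like(m); r0,r1,c0,c1=roi; k[r0:r1,c0:c1]=1
    return m*k
E
python3 - <<'E'
from rig import robot
from h import *
for n,ro,ry in [("scene",(250,320,240,330),(190,280,440,480)),("top",(200,280,310,400),(185,285,155,190))]:
    p=robot.camera(n)
    m=mask(p["img"],"orange",ro); pts=np.argwhere(m)[:,::-1].astype(np.float32)
    r=cv2.minAreaRect(pts); print(n,len(pts),r)
    b=cv2.boxPoints(r); W=np.array([ray(p,*q,0.008) for q in b])
    print(np.round(W,4).tolist(),"ctr",np.round(W.mean(0),4), [round(float(np.linalg.norm(W[i]-W[i-1])),4) for i in range(4)])
    e=W[1]-W[0]; f=W[2]-W[1]; L=e if np.linalg.norm(e)>np.linalg.norm(f) else f
    print("len dir deg",np.degrees(np.arctan2(L[1],L[0])))
    m=mask(p["img"],"yellow",ry); pts=np.argwhere(m)[:,::-1].astype(np.float32)
    r=cv2.minAreaRect(pts); print("lip",len(pts),r)
    vx,vy,x,y=cv2.fitLine(pts,cv2.DIST_HUBER,0,.01,.01).ravel(); s=(pts-[x,y])@[vx,vy]
    E=[ray(p,x+vx*k,y+vy*k,0.158) for k in (s.min(),s.max())]
    print(np.round(E,4).tolist(),"mid",np.round((E[0]+E[1])/2,4),np.linalg.norm(E[1]-E[0]),"dir",np.degrees(np.arctan2(*(E[1]-E[0])[1::-1])))
E
```

```text
scene 871 ((287.2276306152344, 285.5806884765625), (46.00170135498047, 20.18851661682129), 28.49563980102539)
[[0.5647, -0.1382, 0.008], [0.5254, -0.1255, 0.008], [0.5682, -0.0462, 0.008], [0.6052, -0.0605, 0.008]] ctr [ 0.5659 -0.0926  0.008 ] [0.0876, 0.0413, 0.09, 0.0396]
len dir deg 61.63232463222066
lip 170 ((462.361572265625, 228.39231872558594), (55.44352722167969, 4.093146324157715), 82.87498474121094)
[[0.4786, 0.1901, 0.158], [0.5871, 0.1896, 0.158]] mid [0.5329 0.1898 0.158 ] 0.10848546749441898 dir -0.2478111839644781
top 1084 ((356.806640625, 239.94813537597656), (48.1757698059082, 22.82521629333496), 29.05460548400879)
[[0.564, -0.045, 0.008], [0.6019, -0.0636, 0.008], [0.5617, -0.1405, 0.008], [0.5247, -0.1213, 0.008]] ctr [ 0.5631 -0.0926  0.008 ] [0.0859, 0.0422, 0.0867, 0.0417]
len dir deg -117.57338629260425
lip 305 ((169.54299926757812, 234.00604248046875), (4.343394756317139, 73.10801696777344), 7.9893269538879395)
[[0.4745, 0.192, 0.158], [0.5831, 0.1895, 0.158]] mid [0.5288 0.1907 0.158 ] 0.10862070354800582 dir -1.3500085077591903
```

Both cameras agree. The orange plate is at about (0.5645, -0.0926) with its length along 62°. The lip middle is at about (0.531, 0.190), and its x axis points along world +y at about 89°. The measured sizes match the given ones. Next: how far to move, in tool axes.

```bash
cat >> h.py <<'E'
from scipy.spatial.transform import Rotation as Ro
def tgt(jaw):
    a=np.radians(jaw); z=np.array([np.cos(a),np.sin(a),0]); y=np.array([0,0,-1.]); x=np.cross(y,z)
    return Ro.from_matrix(np.c_[x,y,z])
def plan(o,pos,jaw,n):
    R=Ro.from_quat(o["tool_rot"]); print("jaw now",np.degrees(np.arctan2(*R.as_matrix()[1::-1,2])),"ydir",R.as_matrix()[:,1].round(4))
    for j in (jaw,jaw+180):
        T=tgt(j); print("jaw",j,"turn deg",np.degrees((R.inv()*T).as_rotvec()).round(2), "shift after turn (tool axes)",T.inv().apply(np.array(pos)-o["position"]).round(4), "before turn",R.inv().apply(np.array(pos)-o["position"]).round(4))
E
python3 - <<'E'
from rig import robot
from h import *
o=robot.get_obs();print(o["time"],o["q"].round(3) if hasattr(o["q"],"round") else o["q"]); plan(o,[.5645,-.0926,.15],-28,10)
E
```

```text
0.6 [-1.365  0.528  1.433 -0.     1.181 -0.179]
jaw now -67.95329816001835 ydir [-0. -0. -1.]
jaw -28 turn deg [  0.   -39.95   0.  ] shift after turn (tool axes) [-0.5846  0.0537  0.0628] before turn [-0.4885  0.0537 -0.3273]
jaw 152 turn deg [ -0.   140.05   0.  ] shift after turn (tool axes) [ 0.5846  0.0537 -0.0628] before turn [-0.4885  0.0537 -0.3273]
```

```bash
python3 -m crank '[[[0,-8,0,0,0,0,100],[0,-8,0,0,0,0,100],[0,-8,0,0,0,0,100],[0,-8,0,0,0,0,100],[0,-8,0,0,0,0,100]]]' 25
python3 -m crank '[[[0,0,0,-0.05,0,0.006,100],[0,0,0,-0.05,0,0.006,100],[0,0,0,-0.05,0,0.006,100],[0,0,0,-0.05,0,0.006,100],[0,0,0,-0.05,0,0.006,100]]]'
python3 -m crank '[[[0,0,0,-0.05,0.01,0.006,100],[0,0,0,-0.05,0.01,0.006,100],[0,0,0,-0.05,0.01,0.006,100],[0,0,0,-0.05,0.01,0.006,100],[0,0,0,-0.05,0.01,0.006,100]]]'
python3 - <<'E'
from rig import robot
from h import *
o=robot.get_obs();print(o["time"],o["position"]); plan(o,[.5645,-.0926,.10],-28,10)
E
```

```text
time: 1.23
position: [0.2346, -0.5793, 0.2038]
tool_rot: [0.366, -0.605, 0.605, -0.366]
ft_force: [0.1, -0.1, -0.5]
grip_width: 0.0871
time: 1.85
position: [0.3792, -0.3713, 0.204]
tool_rot: [0.364, -0.606, 0.606, -0.364]
ft_force: [0.5, -0.4, 0.3]
grip_width: 0.0869
time: 2.48
position: [0.5231, -0.1645, 0.1537]
tool_rot: [0.364, -0.606, 0.606, -0.365]
ft_force: [0.6, -0.7, 0.2]
grip_width: 0.0871
2.475 [ 0.52313722 -0.16451031  0.15373051]
jaw now -27.955443958802633 ydir [ 9.e-04 -6.e-04 -1.e+00]
jaw -28 turn deg [-0.06  0.04  0.  ] shift after turn (tool axes) [-0.0829  0.0537  0.0028] before turn [-0.0829  0.0537  0.0028]
jaw 152 turn deg [ 1.0000e-02 -1.7996e+02  9.0000e-02] shift after turn (tool axes) [ 0.0829  0.0537 -0.0028] before turn [-0.0829  0.0537  0.0028]
```

```bash
python3 -m crank '[[[0,0,0,-0.028,0.018,0.001,100],[0,0,0,-0.028,0.018,0.001,100],[0,0,0,-0.027,0.018,0.001,100],[0,0,0,0,0,0,100],[0,0,0,0,0,0,100]]]'
python3 - <<'E'
from rig import robot
from h import *
o=robot.get_obs(); p=robot.camera("wrist"); cv2.imwrite("pics/w1.png",p["img"][:,:,::-1])
T=np.array(p["T_tool_cam"]); R=Ro.from_quat(o["tool_rot"]).as_matrix()
Rw=R@T[:3,:3]; tw=R@T[:3,3]+o["position"]
q=dict(K=p["K"],R=Rw.T,t=-Rw.T@tw)
m=mask(p["img"],"orange",(0,480,0,640)); 
n,l,s,c=cv2.connectedComponentsWithStats(m); i=1+s[1:,4].argmax(); print(s[1:,4].max())
r=cv2.minAreaRect(np.argwhere(l==i)[:,::-1].astype(np.float32)); print(r)
W=np.array([ray(q,*b,.008) for b in cv2.boxPoints(r)]); print(W.round(4).tolist(),W.mean(0).round(4),[round(float(np.linalg.norm(W[i]-W[i-1])),4) for i in range(4)])
e=W[1]-W[0]; f=W[2]-W[1]; L=e if np.linalg.norm(e)>np.linalg.norm(f) else f
print(np.degrees(np.arctan2(L[1],L[0])))
print(o["time"],o["position"]); plan(o,[.5645,-.0926,.0105],-28,10)
E
```

```text
time: 3.1
position: [0.5637, -0.0943, 0.1001]
tool_rot: [0.365, -0.606, 0.606, -0.365]
ft_force: [-0.3, 0.1, -0.1]
grip_width: 0.087
5856
((317.0, 231.5), (66.0, 125.0), 0.0)
[[0.5198, -0.1196, 0.008], [0.5634, -0.0422, 0.008], [0.6016, -0.0625, 0.008], [0.5616, -0.1418, 0.008]] [ 0.5616 -0.0915  0.008 ] [0.0473, 0.0888, 0.0433, 0.0888]
60.65329424613052
3.1 [ 0.56368375 -0.09427347  0.10007908]
jaw now -27.935659381162203 ydir [ 3.e-04 -5.e-04 -1.e+00]
jaw -28 turn deg [-0.03  0.06  0.02] shift after turn (tool axes) [-0.0019  0.0896 -0.0001] before turn [-0.0019  0.0896 -0.0001]
jaw 152 turn deg [ 3.0000e-02 -1.7994e+02  5.0000e-02] shift after turn (tool axes) [0.0019 0.0896 0.0001] before turn [-0.0019  0.0896 -0.0001]
```

View pics/w1.png

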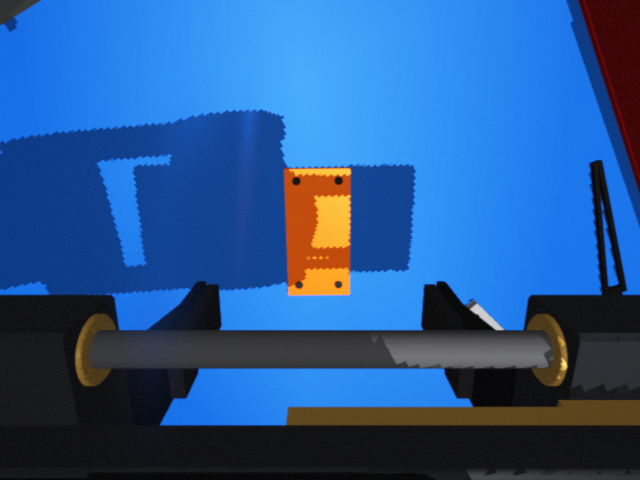

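The wrist view shows the plate centred at about (231, 317), square to the jaws and midway between the fingers. Now descend and grip.

```bash
python3 -m crank '[[[0,0,0,-0.002,0.03,0,100],[0,0,0,0,0.03,0,100],[0,0,0,0,0.02,0,100],[0,0,0,0,0.0085,0,100],[0,0,0,0,0,0,100]]]' 25
python3 -m crank '[[[0,0,0,0,0,0,100],[0,0,0,0,0,0,30],[0,0,0,0,0,0,30],[0,0,0,0,0,0,30],[0,0,0,0,0,0,30]]]' 25
```

```text
time: 3.78
position: [0.5645, -0.0928, 0.0115]
tool_rot: [0.364, -0.606, 0.606, -0.364]
ft_force: [0.3, 1.2, 0.4]
grip_width: 0.0868
time: 4.4
position: [0.5645, -0.092, 0.0113]
tool_rot: [0.364, -0.606, 0.606, -0.364]
ft_force: [0.0, -0.2, 0.2]
grip_width: 0.0553
```

```bash
python3 -m crank '[[[0,0,0,0,0.001,0,60],[0,0,0,0,0,0,30],[0,0,0,0,0,0,30],[0,0,0,0,0,0,30],[0,0,0,0,0,0,30]]]' 25
python3 -m crank '[[[0,0,0,0,-0.005,0,30],[0,0,0,0,-0.02,0,30],[0,0,0,0,-0.03,0,30],[0,0,0,0,-0.03,0,30],[0,0,0,0,0,0,30]]]' 25
python3 - <<'E'
from rig import robot
from h import *
o=robot.get_obs(); p=robot.camera("wrist"); cv2.imwrite("pics/w2.png",p["img"][:,:,::-1]); print(o["grip_width"],o["position"],o["ft_force"])
E
```

```text
time: 5.03
position: [0.5645, -0.0921, 0.0102]
tool_rot: [-0.364, 0.606, -0.606, 0.364]
ft_force: [-0.0, -0.2, 0.1]
grip_width: 0.0275
time: 5.65
position: [0.5665, -0.0927, 0.0979]
tool_rot: [0.363, -0.604, 0.608, -0.366]
ft_force: [0.5, -0.4, -0.1]
grip_width: 0.026
0.025959023278915437 [ 0.56645841 -0.0926884   0.09788149] [ 0.51210228 -0.35224432 -0.1482782 ]
```

View pics/w2.png

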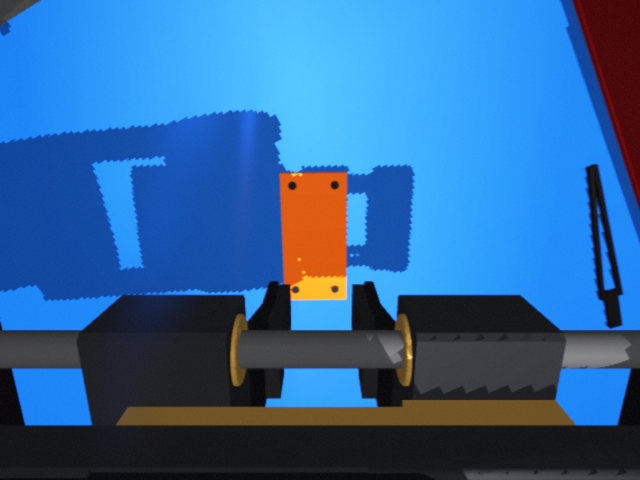

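The grasp missed. The fingers shut to 26 mm and the plate still lies on the mat at about (235, 313), so they must have closed above it. I'll check the tool data against the pictures.

```bash
python3 - <<'E'
from rig import robot
from h import *
print(robot.tip_extent,[a for a in dir(robot) if a[0]!='_'])
o=robot.get_obs(); p=robot.camera("wrist"); T=np.array(p["T_tool_cam"]); print(T.round(4).tolist(),p["K"].tolist())
Ti=np.linalg.inv(T)
for y in (-.011,0,.008):
  for z in (-.013,.013):
    for x in (-.0095,.0095):
      c=Ti@[x,y,z,1]; u=p["K"]@(c[:3]/c[2]); print(y,z,x,u[:2].round(1),round(c[2],4))
s=robot.camera("scene"); cv2.imwrite("pics/s2.png",cv2.resize(s["img"][180:380,180:430,::-1],(750,600),interpolation=cv2.INTER_CUBIC))
c=s["R"]@o["position"]+s["t"]; print(s["K"]@(c/c[2]))
E
```

```text
0.008 ['Unreachable', 'camera', 'get_obs', 'hand_in', 'spot_in', 'tip_extent']
[[-0.0002, 0.9609, 0.2769, -0.0762], [0.0005, -0.2769, 0.9609, -0.1804], [1.0, 0.0003, -0.0004, -0.0004], [0.0, 0.0, 0.0, 1.0]] [[411.6247780580157, 0.0, 320.8845941695013], [0.0, 411.6247780580157, 239.5988204455169], [0.0, 0.0, 1.0]]
-0.011 -0.013 -0.0095 [292.4 278.5] 0.1813
-0.011 -0.013 0.0095 [293.2 317.7] 0.1865
-0.011 0.013 -0.0095 [351.4 278.6] 0.1813
-0.011 0.013 0.0095 [350.6 317.8] 0.1865
0 -0.013 -0.0095 [294.  269.9] 0.1918
0 -0.013 0.0095 [294.7 307.2] 0.1971
0 0.013 -0.0095 [349.8 269.9] 0.1918
0 0.013 0.0095 [349.  307.2] 0.1971
0.008 -0.013 -0.0095 [295.  264.1] 0.1995
0.008 -0.013 0.0095 [295.7 300.2] 0.2048
0.008 0.013 -0.0095 [348.7 264.1] 0.1995
0.008 0.013 0.0095 [348.  300.2] 0.2048
[283.33816572 257.81993782   1.        ]
```

View pics/s2.png

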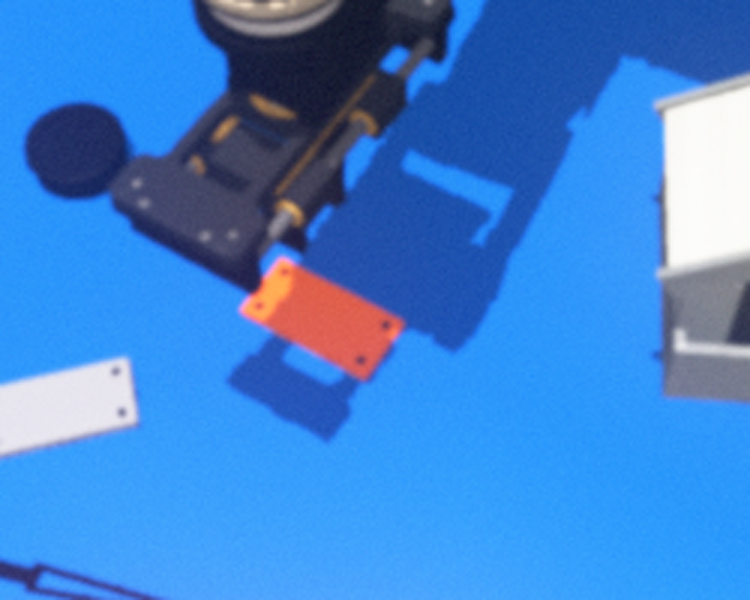

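The wrist picture explains the miss. The fingertips show at row 283 in both views, with inner gaps of 62 px at 26 mm and 206 px at 87 mm. That is a depth of about 0.173 m, or tool y of about -0.018. So the real tips are about 26 mm short of the stated 8 mm ahead of the TCP. I'll open, go lower in small steps and watch the force.

```bash
python3 -m crank '[[[0,0,0,0,0,0,85],[0,0,0,0,0,0,85],[0,0,0,0,0,0,85],[0,0,0,0,0,0,85],[0,0,0,0,0,0,85]]]' 25
python3 -m crank '[[[0,0,0,0,0.03,0,85],[0,0,0,0,0.03,0,85],[0,0,0,0,0.025,0,85],[0,0,0,0,0,0,85],[0,0,0,0,0,0,85]]]' 25
python3 - <<'E'
from rig import robot
from h import *
o=robot.get_obs(); p=robot.camera("wrist"); cv2.imwrite("pics/w3.png",p["img"][:,:,::-1]); print(o["grip_width"],o["position"],o["ft_force"])
plan(o,[.5635,-.0922,0],-28,1)
E
```

```text
time: 6.42
position: [0.5645, -0.0921, 0.0952]
tool_rot: [-0.364, 0.606, -0.606, 0.364]
ft_force: [-0.9, 0.3, 0.1]
grip_width: 0.0676
time: 7.05
position: [0.5651, -0.0922, 0.0109]
tool_rot: [0.364, -0.606, 0.606, -0.365]
ft_force: [0.3, -0.1, -0.3]
grip_width: 0.0742
0.07424457034479386 [ 0.56509267 -0.09224679  0.01092254] [ 0.29332428 -0.06591353 -0.2849268 ]
jaw now -27.949307815774603 ydir [ 1.1e-03 -4.0e-04 -1.0e+00]
jaw -28 turn deg [-0.07  0.05 -0.01] shift after turn (tool axes) [ 0.0007  0.0109 -0.0014] before turn [ 0.0007  0.0109 -0.0014]
jaw 152 turn deg [-1.0000e-02 -1.7995e+02  1.0000e-01] shift after turn (tool axes) [-0.0007  0.0109  0.0014] before turn [ 0.0007  0.0109 -0.0014]
```

View pics/w3.png

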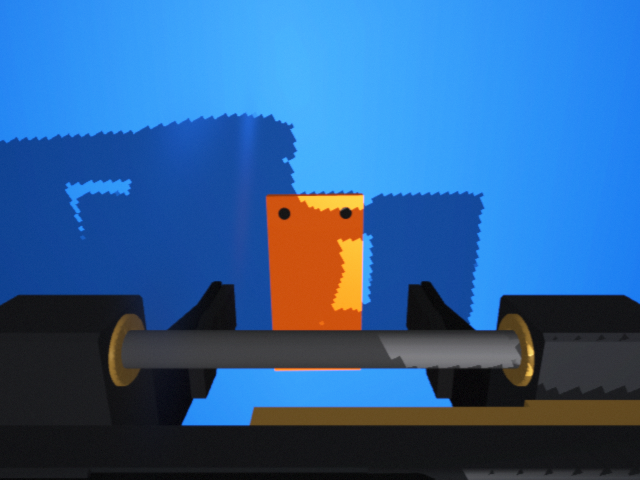

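The fingertips, at row 283, are clearly above the plate, with shadow gaps on both sides. Continue down.

```bash
python3 -m crank '[[[0,0,0,0,0.006,-0.001,85],[0,0,0,0,0.006,0,85],[0,0,0,0,0.006,0,85],[0,0,0,0,0,0,85],[0,0,0,0,0,0,85]]]' 25
python3 - <<'E'
from rig import robot
from h import *
o=robot.get_obs(); p=robot.camera("wrist"); cv2.imwrite("pics/w4.png",p["img"][:,:,::-1]); print(o["grip_width"],o["position"],o["ft_force"])
s=robot.camera("scene"); cv2.imwrite("pics/s4.png",cv2.resize(s["img"][200:360,200:400,::-1],(750,600),interpolation=cv2.INTER_CUBIC))
E
```

```text
time: 7.72
position: [0.5636, -0.0916, -0.0079]
tool_rot: [-0.364, 0.606, -0.606, 0.364]
ft_force: [-0.1, 0.3, -0.2]
grip_width: 0.0742
0.07422995329955094 [ 0.56361083 -0.09158613 -0.00787249] [-0.05062564  0.34097846 -0.22669041]
```

View pics/w4.png

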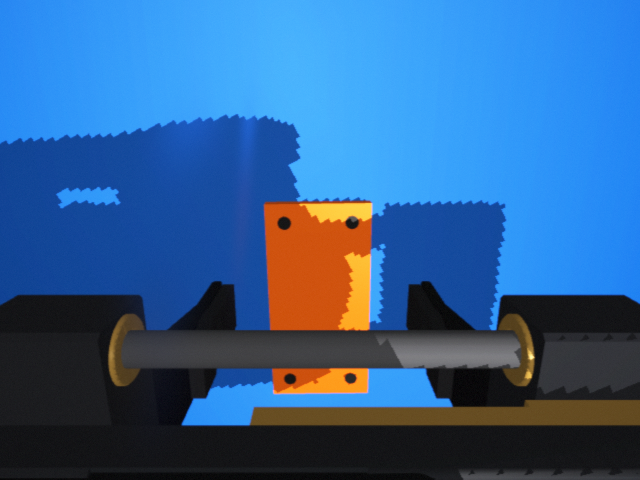

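View pics/s4.png

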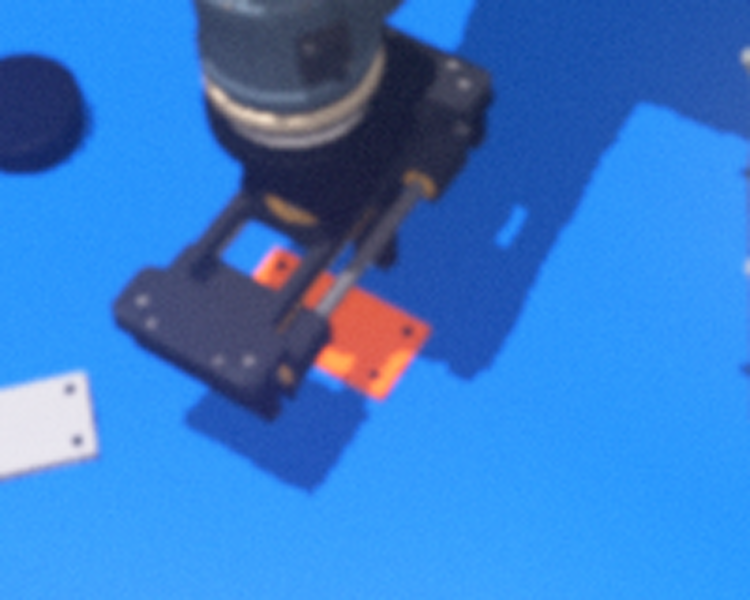

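TCP is at -8 mm with no contact, which confirms the short fingers. Down 6 mm more, slowly.

```bash
python3 -m crank '[[[0,0,0,0,0.002,-0.001,85],[0,0,0,0,0.002,0,85],[0,0,0,0,0.002,0,85],[0,0,0,0,0,0,85],[0,0,0,0,0,0,85]]]' 25
python3 -m crank '[[[0,0,0,0,0.001,0,85],[0,0,0,0,0.001,0,85],[0,0,0,0,0.000,0,50],[0,0,0,0,0,0,40],[0,0,0,0,0,0,40]]]' 25
python3 -m crank '[[[0,0,0,0,0,0,40],[0,0,0,0,0,0,40],[0,0,0,0,0.000,0,40],[0,0,0,0,0,0,40],[0,0,0,0,0,0,40]]]' 25
```

```text
time: 8.45
position: [0.5627, -0.0911, -0.0138]
tool_rot: [-0.364, 0.606, -0.606, 0.364]
ft_force: [0.6, -0.2, 0.6]
grip_width: 0.074
time: 9.07
position: [0.5628, -0.0911, -0.0157]
tool_rot: [0.364, -0.606, 0.606, -0.364]
ft_force: [-0.1, -0.2, -0.3]
grip_width: 0.052
time: 9.7
position: [0.5628, -0.0911, -0.0157]
tool_rot: [0.364, -0.606, 0.606, -0.364]
ft_force: [-0.4, 0.1, 0.7]
grip_width: 0.0434
```

The fingers stopped at 43.4 mm, so they hold the plate. Lift and check.

```bash
python3 -m crank '[[[0,0,0,0,0,0,30],[0,0,0,0,-0.01,0,30],[0,0,0,0,-0.03,0,30],[0,0,0,0,-0.03,0,30],[0,0,0,0,0,0,30]]]' 30
python3 - <<'E'
from rig import robot
from h import *
o=robot.get_obs(); p=robot.camera("wrist"); cv2.imwrite("pics/w5.png",p["img"][:,:,::-1]); print(o["grip_width"],o["position"],o["ft_force"])
s=robot.camera("scene"); cv2.imwrite("pics/s5.png",cv2.resize(s["img"][200:360,200:400,::-1],(750,600),interpolation=cv2.INTER_CUBIC))
T=np.array(p["T_tool_cam"])
# plate corners by hand later: project assumed plate at tool y0
Ti=np.linalg.inv(T)
for y in (-.026,-.022,-.018):
  print(y,[ (p["K"]@((c:=Ti@[x,y,z,1])[:3]/c[2]))[:2].round(0).tolist() for x,z in((-.045,-.022),(-.045,.022),(.045,-.022),(.045,.022))])
E
```

```text
time: 10.32
position: [0.5647, -0.0917, 0.0569]
tool_rot: [0.363, -0.604, 0.608, -0.366]
ft_force: [0.1, 0.5, -1.1]
grip_width: 0.0435
0.04345081698079968 [ 0.56469023 -0.09173998  0.05688342] [ 0.14359163  0.50039818 -1.07537224]
-0.026 [[264.0, 206.0], [380.0, 206.0], [272.0, 406.0], [372.0, 406.0]]
-0.022 [[266.0, 204.0], [378.0, 204.0], [273.0, 400.0], [371.0, 400.0]]
-0.018 [[267.0, 202.0], [377.0, 202.0], [274.0, 395.0], [370.0, 395.0]]
```

View pics/w5.png

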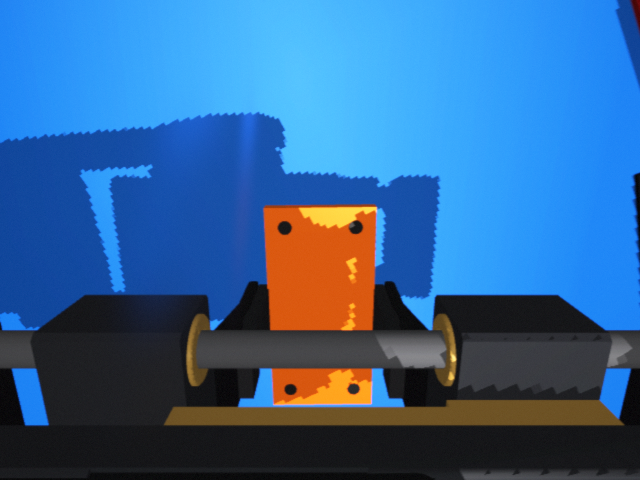

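View pics/s5.png

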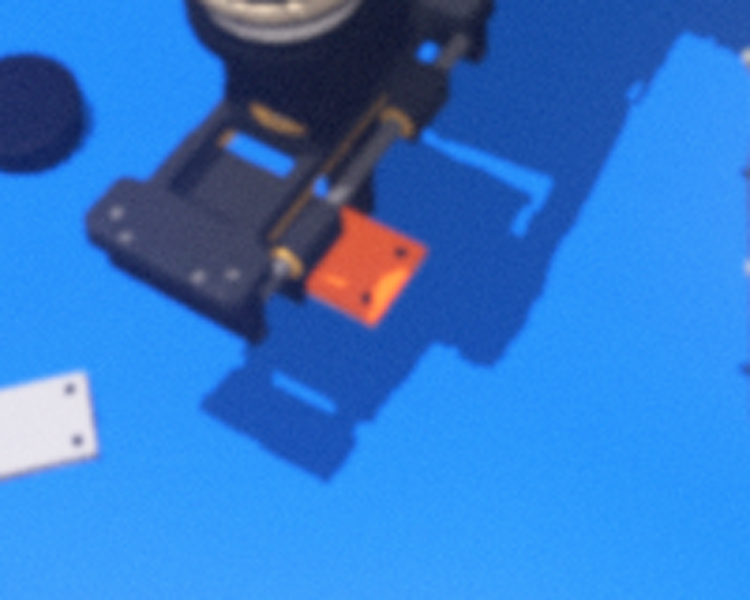

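The plate is held level and centred. Its top face, at rows 206 to 405, fits tool y of about -0.025, so the plate centre is 20 mm behind the TCP. Release target: TCP at (0.531, 0.216, 0.200), jaw at -1°.

```bash
python3 -m crank '[[[0,0,0,0,-0.032,0,30],[0,0,0,0,-0.032,0,30],[0,0,0,0,-0.032,0,30],[0,0,0,0,-0.032,0,30],[0,0,0,0,-0.032,0,30]]]' 30
python3 -m crank '[[[0,-5.4,0,0,0,0,30],[0,-5.4,0,0,0,0,30],[0,-5.4,0,0,0,0,30],[0,-5.4,0,0,0,0,30],[0,-5.4,0,0,0,0,30]]]' 30
python3 - <<'E'
from rig import robot
from h import *
o=robot.get_obs(); print(o["time"],o["grip_width"],o["position"]); plan(o,[.531,.216,.21],-1,1)
E
```

```text
time: 11.05
position: [0.5617, -0.0908, 0.2136]
tool_rot: [-0.365, 0.607, -0.605, 0.364]
ft_force: [0.6, 0.0, -1.0]
grip_width: 0.0433
time: 11.68
position: [0.5617, -0.0908, 0.2124]
tool_rot: [-0.497, 0.505, -0.502, 0.496]
ft_force: [-0.4, -1.0, -1.0]
grip_width: 0.0436
11.675 0.043591484009239644 [ 0.56166744 -0.09076149  0.2124234 ]
jaw now -0.7768027304534437 ydir [-0.0035  0.0013 -1.    ]
jaw -1 turn deg [ 0.2   0.22 -0.07] shift after turn (tool axes) [-0.3062  0.0024 -0.036 ] before turn [-0.3063  0.0029 -0.0348]
jaw 179 turn deg [-1.1000e-01 -1.7978e+02 -3.2000e-01] shift after turn (tool axes) [0.3062 0.0024 0.036 ] before turn [-0.3063  0.0029 -0.0348]
```

```bash
python3 -m crank '[[[0,0,0,-0.035,0,-0.004,30],[0,0,0,-0.035,0,-0.004,30],[0,0,0,-0.035,0,-0.004,30],[0,0,0,-0.035,0,-0.004,30],[0,0,0,-0.035,0,-0.004,30]]]' 30
python3 -m crank '[[[0,0,0,-0.035,0.002,-0.004,30],[0,0,0,-0.035,0,-0.004,30],[0,0,0,-0.035,0,-0.004,30],[0,0,0,-0.026,0,-0.003,30],[0,0,0,0,0,0,30]]]' 30
python3 - <<'E'
from rig import robot
from h import *
o=robot.get_obs(); print(o["time"],o["grip_width"],o["position"]); plan(o,[.531,.216,.20],-1,1)
for n in("scene","top"):
    p=robot.camera(n); r=(150,330,370,610) if n=="scene" else (130,310,50,290)
    cv2.imwrite(f"pics/{n}6.png",cv2.resize(p["img"][r[0]:r[1],r[2]:r[3],::-1],(800,600),interpolation=cv2.INTER_CUBIC))
E
```

```text
time: 12.3
position: [0.5444, 0.0853, 0.2125]
tool_rot: [-0.497, 0.505, -0.503, 0.495]
ft_force: [-0.2, -1.2, -1.1]
grip_width: 0.0432
time: 12.92
position: [0.5314, 0.2169, 0.2106]
tool_rot: [-0.498, 0.504, -0.503, 0.496]
ft_force: [0.8, -0.8, -0.6]
grip_width: 0.0433
12.925 0.04327959848599043 [0.53143472 0.21686039 0.21055081]
jaw now -0.7797290425234833 ydir [-3.3e-03 -5.0e-04 -1.0e+00]
jaw -1 turn deg [0.19 0.22 0.03] shift after turn (tool axes) [ 0.0009  0.0106 -0.0004] before turn [ 0.0009  0.0106 -0.0004]
jaw 179 turn deg [ 5.0000e-02 -1.7978e+02 -2.9000e-01] shift after turn (tool axes) [-0.0009  0.0106  0.0004] before turn [ 0.0009  0.0106 -0.0004]
```

View pics/scene6.png

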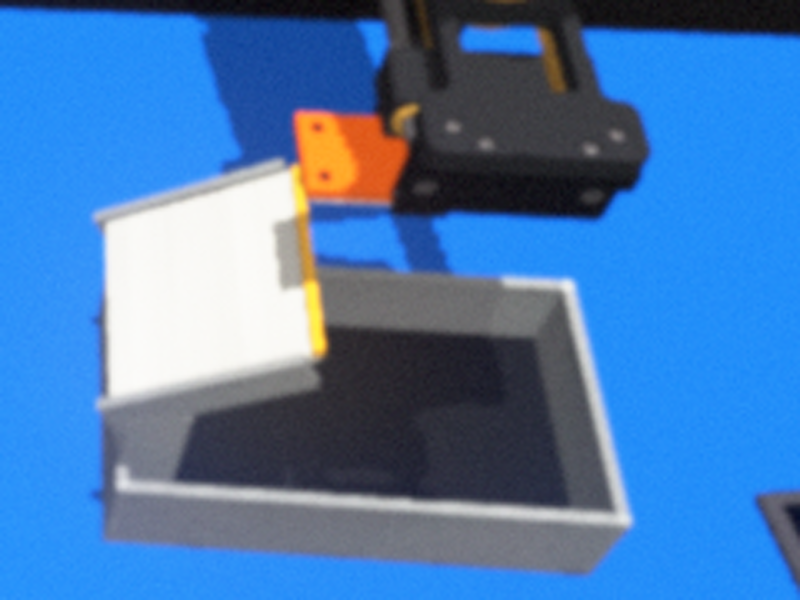

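View pics/top6.png

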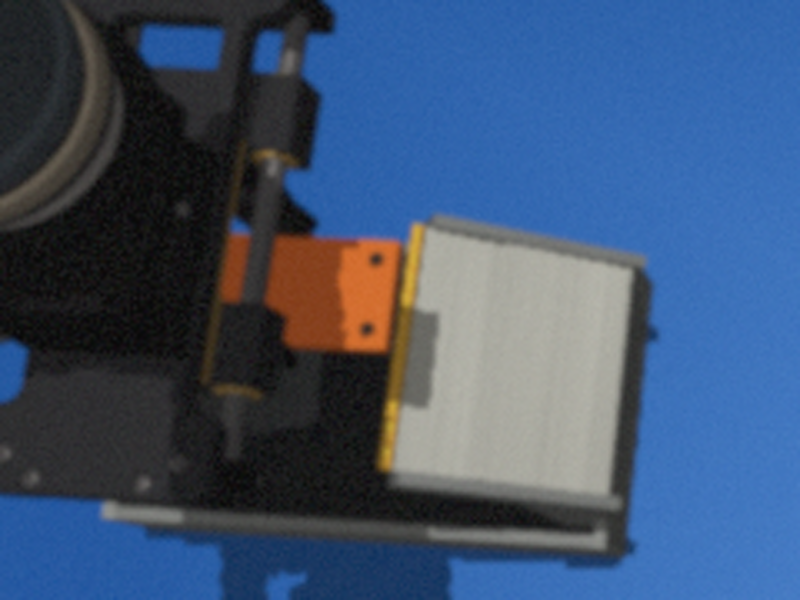

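Both views show the plate level, its length across the lip and its shadow on the ramp's edge. I'll check the rear edge numerically: top view crop (297, 397), scene crop (155, 297).

```bash
python3 - <<'E'
from rig import robot
from h import *
t=robot.camera("top");s=robot.camera("scene")
print(robot.get_obs()["position"].round(4))
print(ray(t,50+397*.3,130+297*.3,.235),ray(s,370+297*.3,150+155*.3,.235))
def proj(p,X):
    c=p["R"]@np.array(X)+p["t"]; return (p["K"]@(c/c[2]))[:2]
# lip ends triangulated
K=[np.array(p["K"])@np.c_[p["R"],p["t"]] for p in (t,s)]
a=np.array([[50+397*.3,130+297*.3]]).T;b=np.array([[370+297*.3,150+155*.3]]).T
X=cv2.triangulatePoints(K[0],K[1],a.astype(float),b.astype(float)).ravel();print("rear tri",X[:3]/X[3])
for a,b in (((50+419*.3,130+225*.3),(370+298*.3,150+168*.3)),((50+385*.3,130+469*.3),(370+320*.3,150+355*.3))):
  X=cv2.triangulatePoints(K[0],K[1],np.array([a]).T,np.array([b]).T).ravel();print("lip end",X[:3]/X[3])
E
```

```text
[0.5326 0.2144 0.2115]
[0.53119868 0.16624683 0.235     ] [0.53831022 0.16770164 0.235     ]
rear tri [0.53278442 0.16914991 0.22868079]
lip end [0.55729834 0.16023151 0.24705335]
lip end [0.49139371 0.2364287  0.02004748]
```

The rear edge is at y ≈ 0.168, so the centre is about 23–25 mm ahead of the lip. That fits the arm pose. (The two lip-end results come from wrongly paired ends, so I ignore them.) Lower 10 mm, settle and release.

```bash
python3 -m crank '[[[0,0,0,-0.001,0.005,0,30],[0,0,0,0,0.005,0,30],[0,0,0,0,0,0,30],[0,0,0,0,0,0,30],[0,0,0,0,0,0,30]]]' 30
python3 -m crank '[[[0,0,0,0,0,0,100],[0,0,0,0,0,0,100],[0,0,0,0,0,0,100],[0,0,0,0,0,0,100],[0,0,0,0,0,0,100]]]' 30
python3 - <<'E'
from rig import robot
from h import *
for n in("scene","top"):
    p=robot.camera(n); r=(150,330,370,610) if n=="scene" else (130,310,50,290)
    cv2.imwrite(f"pics/{n}7.png",cv2.resize(p["img"][r[0]:r[1],r[2]:r[3],::-1],(800,600),interpolation=cv2.INTER_CUBIC))
E
```

```text
time: 13.75
position: [0.533, 0.2164, 0.2024]
tool_rot: [0.496, -0.504, 0.504, -0.496]
ft_force: [-0.1, 0.4, -0.7]
grip_width: 0.0432
time: 14.38
position: [0.5328, 0.2164, 0.2023]
tool_rot: [0.496, -0.504, 0.504, -0.496]
ft_force: [-0.7, -0.0, 0.1]
grip_width: 0.0836
```

View pics/scene7.png

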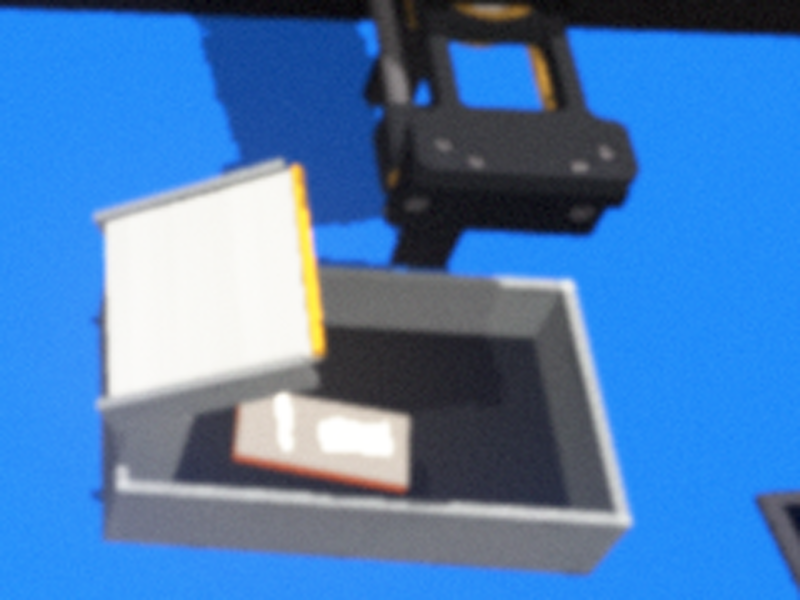

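The plate turned over. It lies white side up on the tray floor at about (445, 320) in the crop, with only a thin orange edge showing. I'll back off upward and check that it is flat and at rest, and that the grey plate hasn't moved.

```bash
python3 -m crank '[[[0,0,0,0,-0.02,0,100],[0,0,0,0,-0.02,0,100],[0,0,0,0,-0.02,0,100],[0,0,0,0,-0.02,0,100],[0,0,0,0,0,0,100]]]'
python3 - <<'E'
from rig import robot
from h import *
for n in("scene","top"):
    p=robot.camera(n); r=(150,330,370,610) if n=="scene" else (130,310,50,290)
    cv2.imwrite(f"pics/{n}8.png",cv2.resize(p["img"][r[0]:r[1],r[2]:r[3],::-1],(800,600),interpolation=cv2.INTER_CUBIC))
    print(robot.spot_in(p,"plate_grey_center"),robot.spot_in(p,"plate_orange_center"))
    if n=="scene":
        W=np.array([ray(p,370+u*.3,150+v*.3,.018) for u,v in ((236,397),(410,412),(406,486),(234,456))])
        print(W.round(4).tolist(),[np.linalg.norm(W[i]-W[i-1]).round(4) for i in range(4)],W.mean(0))
a=cv2.imread("pics/scene7.png").astype(int);b=cv2.imread("pics/scene8.png").astype(int)
print("change plate area",abs(a-b)[390:500,225:415].mean())
print(robot.get_obs()["position"],robot.get_obs()["ft_force"])
E
```

```text
time: 15.1
position: [0.534, 0.2167, 0.2838]
tool_rot: [0.495, -0.503, 0.505, -0.497]
ft_force: [-0.1, -0.1, 0.2]
grip_width: 0.0867
[{'at': [315.9, 195.7], 'conf': 0.83}] [{'at': [281.5, 469.7], 'conf': 0.84}]
[[0.5213, 0.1856, 0.018], [0.5256, 0.2784, 0.018], [0.5719, 0.2695, 0.018], [0.5589, 0.1814, 0.018]] [np.float64(0.0378), np.float64(0.0929), np.float64(0.0471), np.float64(0.0891)] [0.54440836 0.22871311 0.018     ]
[{'at': [209.0, 439.9], 'conf': 0.7}] [{'at': [243.8, 159.1], 'conf': 0.95}]
change plate area 11.10866028708134
[0.53223998 0.21629257 0.28118483] [ 1.11198482  0.01216327 -0.09128929]
```

View pics/scene8.png

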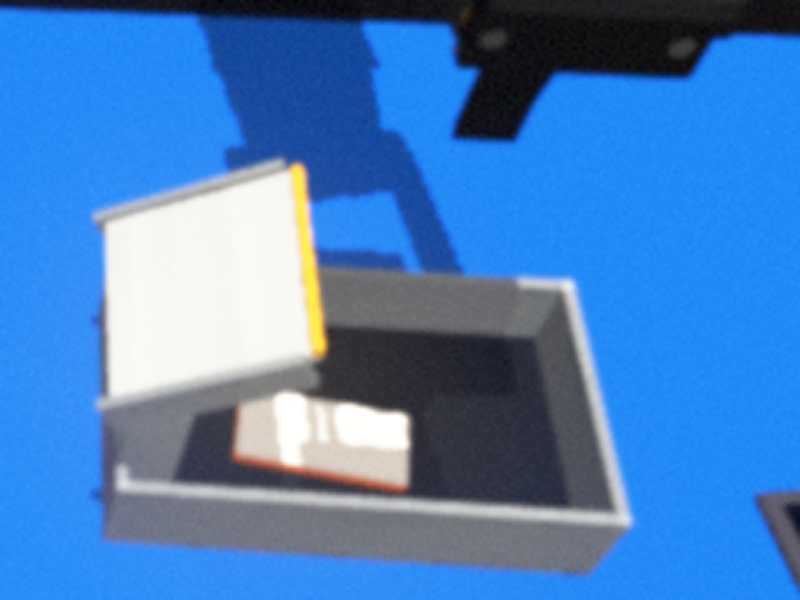

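The plate's outline is the same in both pictures; only the lighting on it changed. On the floor plane it measures about 91 x 42 mm, so it lies flat, and it is clear of the walls. The grey plate is unmoved to within 4 px.

```bash
python3 -c "
from rig import robot
print(robot.hand_in())"
```

```text
the job is handed in; nothing more can be done
None
```

I handed the job in at about 15 s of the 29 s allowed. The orange plate turned over off the lip and, by my last pictures, lies in the tray with its white pad side up. No verdict is reported, so what follows rests on my own checks.

**What I did:** I gripped the orange plate across its width and carried it level, orange face up. I let it go with its centre about 25 mm ahead of the lip and about 6 cm above it. The lip tripped it and it turned over by itself. I then backed the open gripper straight up, clear of everything.

**Last checks:**
- **Orange plate:** it kept the same outline in two pictures about 0.7 s apart. Its corners measure about 91 x 42 mm on the tray floor plane, so it lies flat, and its centre is inside the tray at about (0.544, 0.229).
- **Grey plate:** the detector put it within 4 px of where it started.
- **Robot:** it touches nothing. The force readings were at noise level, about 1 N.

**What failed or disagreed:**
- **First grasp missed:** the real fingertips sit about 18 mm behind the TCP, not 8 mm ahead as stated, so the fingers closed above the plate. I measured this in the wrist picture. The second grasp, with the TCP about 16 mm below bench level, held.
- **Bad lip check:** one triangulation of the lip ends came out wrong because I paired the ends wrongly. I discarded it and used the earlier lip measurement, on which both cameras agreed to about 4 mm.

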